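Refit the pin-hinged lid of an instrument tray

TASK

The small steel instrument tray was taken apart for washing: set its lid back on so that the lid's hinge knuckle lies between the tray's two knuckles, then push the loose hinge pin through all three knuckles from the open end until the shoulder of its handle is fully home against the knuckle. Set the lid down gently and never force the pin (keep every push well under 35 N); leave the lid closed and the things round about where they are.

Things in the scene. Friction and masses are not known exactly. Their poses are not given: they have to be found in the camera images.
- tray: Open steel tray fixed to the worktop, 150 (x) x 96 (y) x 58 mm high, hinge at its -x end, facing the robot. Origin: centre of its underside; z up. A springy seal stands on its rim to 63.7 mm (about 8 N per mm, sinks under 1 mm under the lid). Two tray knuckles along y at x = -90, z = 56 mm, 18.5 mm across, bore 9.5: entry one y = -48 to -28, open; far one y = 28 to 53, capped at +y.
- pin_entry (a point): Centre of the open mouth of the entry knuckle, on the tray at [-90, -48, 56] mm; axes as the tray's. The pin goes in here towards the tray's +y.
- hinge_line (a point): Midpoint of the hinge line, on the tray at [-90, 0, 56] mm; axes as the tray's. The lid's knuckle belongs here. A spring ball in the far knuckle (y = 34 mm) resists the pin's nose some 12 to 5 mm before home, then drops into the pin's groove. From the lid's knuckle on, the pin slides under load: it takes 6 to 18 N, up to about 25 N at the ball; a push that stalls before that is not home.
- lid: Loose steel lid, 0.44 to 0.69 kg, 158 (x) x 104 (y) mm, lying right way up on the left. Origin: centre of its lower edge; axes like the tray's, knuckle at -x. Its 14 mm skirt goes outside the tray's walls, 2 mm play each side. In line with the hinge its origin is at [0, 0, 46] mm of the tray; unpinned, the seal holds it about 3 mm higher, and the pin's taper draws it down into line.
- lid_knuckle (a point): Centre of the lid's knuckle (48 mm long along y, 18.5 mm across, bore 9.5 mm), on the lid at [-90, 0, 10] mm; 4 mm free each end between the tray's knuckles.
- lid_handle (a point): Centre of the lid's black bar handle, on the lid at [0, 0, 43] mm: bar 12 mm wide (x), 64 mm long (y), 10 mm high, on two posts at y = -26 and 26 mm, 19 mm free beneath it. Grip it across its 12 mm.
- hinge_pin: Loose steel pin, 70 g, lying flat on the right, along its own y (nose to +y), x to its side, z up. Origin: under the shoulder, on the worktop. Round shaft 8 mm thick from y = 0 to 96.5 mm, axis 4 mm above the origin; last 8.5 mm tapered to 2 mm; a groove 11.5 to 17.5 mm from the tip. Flat handle 16 wide (x), 8 thick (z), y = -46 to 0 mm; grip it across its 16 mm.
- pin_shoulder (a point): Where the shaft leaves the handle, on the shaft's axis, on the pin at [0, 0, 4] mm. Home: it meets pin_entry.
- pin_nose (a point): Tip of the nose, on the shaft's axis, on the pin at [0, 96.5, 4] mm.
- cream_tube: Lying cream tube, 40 x 136 x 27 mm, a bystander behind on the right. Origin: centre of its underside.
- oximeter: Small fingertip oximeter, 34 x 58 x 30 mm, a bystander in front on the left. Origin: centre of its underside.
- plaster_tape: Small roll of plaster tape, 60 mm across, 25 mm high, a bystander behind on the left. Origin: centre of its underside.

How it is judged:
By the outcome, as a careful person would: the job done as asked, in the order asked, and still so for the second after the job is handed in, with the robot touching nothing.
It also fails if it takes over 69 s, if anything falls off the work surface, if the arm or the gripper's body presses on something with over 40 N, if the wrist force passes 120 N, or if a joint passes its speed limit or range.

ROBOT

A 6-joint arm with a two-finger parallel gripper is mounted at the origin on a cart in front of the work surface, level with it; the furniture and walls round the work are solid. World frame = base frame: x ahead of the robot, y to its left, z up, the work surface at z = 0. Lengths are in mm, angles in rad, forces in N, time in s.
With the tool pointing down it reaches from about 350 to 775 mm from the base axis. Payload 7.3 kg.
Tool frame: the origin (TCP) lies at the very end of the fingers, on their centre line; the grasp point (between the pads) lies 19 mm behind it; z points along the fingers, y is the line along which they close (so a half turn about z gives the same grasp; the last joint's range is limited). The gripper opens to 92 mm and grips with 3 to 60 N. Pads are 19 mm wide; open, the fingers measure 130 mm over their backs; the gripper's body (75 mm by 190 mm) begins 47 mm behind the grasp point.
Start: joints at [1.176, 0.342, 1.524, -0, 1.275, -0.146], TCP at [129.26, 508.858, 226.741] pointing down, gripper open.
Joint ranges: [-2.53, 2.53], [-0.77, 2.02], [0.04, 2.7], [-1, 4.14], [0.28, 2.66], [-3.11, 3.11]. Speed limits (rad/s): [2.57, 2.57, 3.14, 3.14, 3.14, 3.14].

INTERFACE

Orientations are given as [roll, pitch, yaw] about the fixed x, y, z axes, in that order (R = Rz(yaw) Ry(pitch) Rx(roll)).
In Python, from plant import get_obs, vision, workorder gives the robot as it stands.
- The arm moves only by the shell command python3 -m pendant 'ROWS' [OPENING]. ROWS is a JSON object of lists of equal length, an entry for each row: "dp": the shift along the tool's x, y, z in m, a list of three; "rotation": the turn, a rotation vector about the tool's x, y, z in rad, a list of three. A call has 1 to 8 rows; each row is the pose to reach, as a shift and turn from the pose commanded when the call began, along the tool's axes at that moment; what a row does not reach only later rows make up. A row lasts 1/8 s, in which the tool goes at most 62.5 mm and 10.7 degrees, less where a joint would pass 70% of its speed; a pose out of reach is approached as far as the arm can. A call with a gripper value outside its range is refused whole. OPENING is the finger opening in m, from 0 to 0.0918, set as the call begins (- or left out, the last holds). The fingers move at their own pace and stop on an object; the grip force is fixed at half the most. Time passes only in rows, so rows that repeat a pose let the fingers close. It gives the time, the measured TCP pose, the force, the opening and the grip force at its end, in the units of the state.
- get_obs(): the state, without advancing time (a new reading comes with each control period).
- vision.capture(name): name is "side" or "top"; returns a dict with "pixels" (400x640x3 uint8, red, green, blue), "vfov" (degrees; the focal length in pixels is half the picture's height over the tangent of half this angle, whatever the lens; pixels are square), "cx", "cy" (the principal point, pixels), "pose" (4x4, takes a point from camera to world coordinates). Camera axes: x right, y up, looking along -z (the intrinsics and any distortion apply to the point x, -y, -z); pixel columns grow to the right and rows downward; lengths in mm; the calibration is good to about 2 mm. A picture is of the moment at which its call begins. There is no depth.
- workorder.close_job(): hands the job in; it is judged then, once.
The state is a dict: "time": time; "joint_positions": joint angles; "dq": joint speeds; "tau": joint torques, N m; "tool_pos": TCP position; "tcp_rot": TCP orientation; "contact_force": force on the tool from outside, world axes, zero at the start; "moment": the same for the moment, N m; "grip_width": finger opening in mm; "finger_force": force on a finger pad.
Only numpy, scipy, OpenCV 4.12 (cv2) and the standard library are available. Lean on these libraries where they do the work, as an engineer would, in place of code of your own. Each camera call takes 0.05 s, during which the arm holds its last target. There are 200 camera calls.

## Working session

There is one attempt and no reset: what is moved stays moved. The work goes in short steps, Python scripts to look and compute and a shell command to move; the robot and the scene stay as the last step left them, time stands still between calls to the robot, and variables do not carry over. Pictures are saved under pics/ and viewed, at most 10 in all, crops included, and the job is handed in when it is done.

```bash
ls; mkdir -p pics; python3 - <<'E'
from plant import get_obs, vision
import cv2,json,numpy as np
o=get_obs(); print({k:np.round(v,3).tolist() for k,v in o.items()})
for n in("top","side"):
    c=vision.capture(n); print(n,c.keys(),c["vfov"],c["cx"],c["cy"],np.round(c["pose"],4).tolist(),{k:v for k,v in c.items() if k not in("pixels","pose")})
    cv2.imwrite(f"pics/{n}0.png",c["pixels"][:,:,::-1])
E
```

```text
pics
{'time': 0.0, 'joint_positions': [1.176, 0.343, 1.525, 0.0, 1.275, -0.146], 'dq': [-0.002, 0.001, -0.001, 0.0, 0.001, 0.001], 'tau': [0.0, -43.125, -24.421, 0.072, 0.056, -0.0], 'tool_pos': [129.101, 508.481, 226.048], 'tcp_rot': [-3.14, -0.0, 2.893], 'contact_force': [-0.469, 0.34, -0.543], 'moment': [0.016, -0.048, 0.008], 'finger_force': 0.0, 'grip_width': 91.62}
top dict_keys(['pixels', 'vfov', 'cx', 'cy', 'pose']) 47.57737249607328 316.1886457901578 197.27344859008002 [[-0.0085, 0.998, -0.0631, 449.5879], [-1.0, -0.0083, 0.0025, 12.8445], [0.002, 0.0631, 0.998, 1131.8346], [0.0, 0.0, 0.0, 1.0]] {'vfov': 47.57737249607328, 'cx': 316.1886457901578, 'cy': 197.27344859008002}
side dict_keys(['pixels', 'vfov', 'cx', 'cy', 'pose']) 56.15935714860518 316.82858308752213 199.17881345822343 [[0.8662, 0.2982, -0.401, 152.9118], [-0.4994, 0.5473, -0.6716, -586.0595], [0.0191, 0.782, 0.623, 620.5224], [0.0, 0.0, 0.0, 1.0]] {'vfov': 56.15935714860518, 'cx': 316.82858308752213, 'cy': 199.17881345822343}
```

View pics/top0.png

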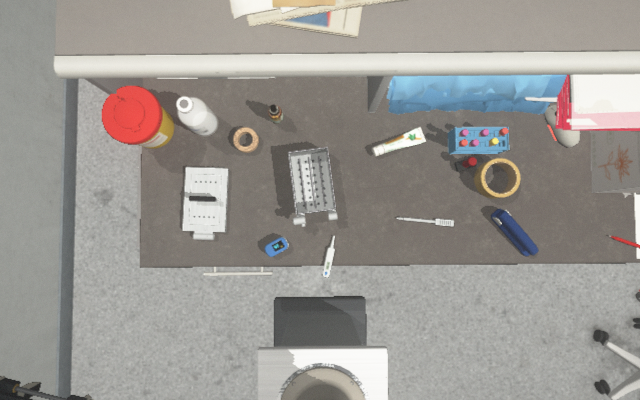

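View pics/side0.png

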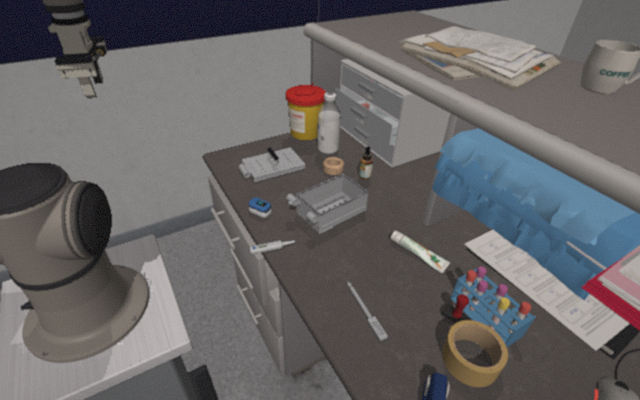

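The top view shows the lid at about (205,200), the tray at (313,183) with its knuckles at (300,220) and (332,215), and the pin from (397,219) to (453,223) with its handle on the right. The side view agrees. I'll enlarge both.

```bash
cat > h.py <<'E'
import numpy as np, cv2
from scipy.spatial.transform import Rotation as R
from plant import get_obs, vision
def cam(n):
    c=vision.capture(n); c["f"]=200/np.tan(np.radians(c["vfov"]/2)); return c
def proj(c,P):
    P=np.atleast_2d(P); q=(P-c["pose"][:3,3])@c["pose"][:3,:3]
    return np.c_[c["cx"]+c["f"]*q[:,0]/-q[:,2], c["cy"]-c["f"]*q[:,1]/-q[:,2]]
def ray(c,u,z):
    d=c["pose"][:3,:3]@np.array([(u[0]-c["cx"])/c["f"],-(u[1]-c["cy"])/c["f"],-1]); o=c["pose"][:3,3]
    return o+d*(z-o[2])/d[2]
def crop(c,x0,y0,w,h,s,f):
    im=cv2.resize(c["pixels"][y0:y0+h,x0:x0+w,::-1],None,fx=s,fy=s,interpolation=cv2.INTER_CUBIC); return im
E
python3 - <<'E'
from h import *
t=cam("top"); s=cam("side")
a=crop(t,175,135,175,110,4.5,0); 
cv2.imwrite("pics/t1.png",a)
b=crop(t,390,205,70,30,11,0)
cv2.imwrite("pics/t2.png",b)
d=crop(s,225,135,150,105,5.2,0); cv2.imwrite("pics/s1.png",d)
E
```

```text
(no output)
```

View pics/t1.png

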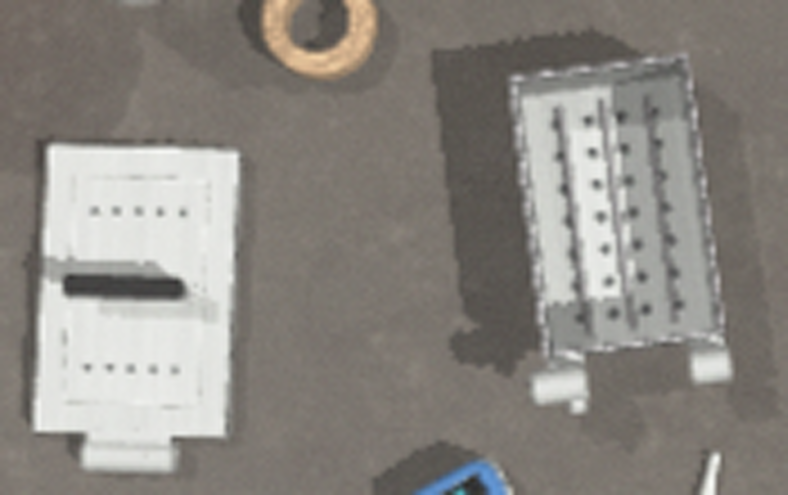

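View pics/t2.png

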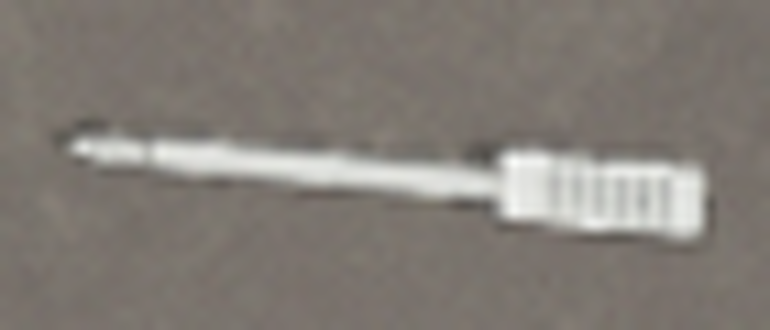

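View pics/s1.png

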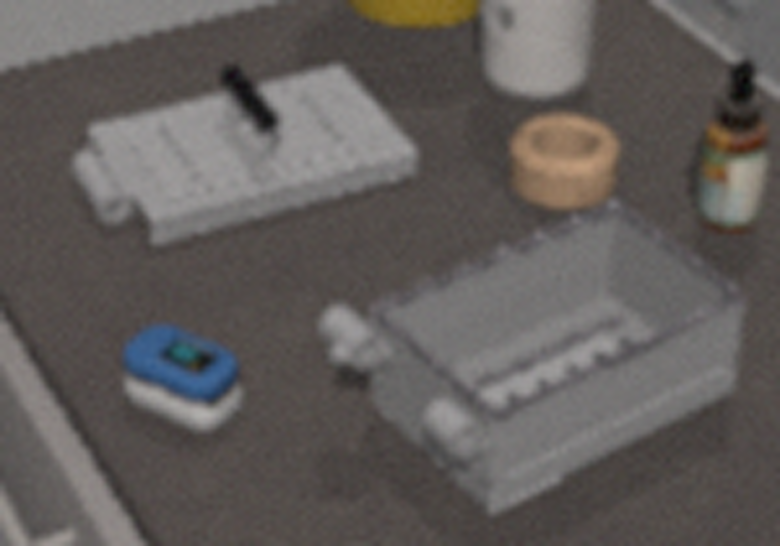

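The crops show the tray rim corners, all the knuckles, the lid corners and handle, and the pin's nose (68,146), shoulder (500,186) and handle end (703,202) in the t2 crop. I'll fit the poses from these points.

```bash
cat >> h.py <<'E'
def fit(obs,p0,z0=0,pr=True):
    # obs: list of (cam, (u,v), local point); fit x,y,yaw
    from scipy.optimize import least_squares
    def w(p,L): c,s=np.cos(p[2]),np.sin(p[2]); return [p[0]+c*L[0]-s*L[1],p[1]+s*L[0]+c*L[1],L[2]+z0]
    r=lambda p:np.concatenate([(proj(c,w(p,L))[0]-u) for c,u,L in obs])
    q=least_squares(r,p0,x_scale=[1,1,.01],loss="soft_l1",f_scale=.7); 
    if pr: print(np.round(q.x,3),"yawdeg",round(np.degrees(q.x[2]),2)); print(np.round(r(q.x).reshape(-1,2),1).tolist())
    return q.x
E
cat > m.py <<'E'
from h import *
t=cam("top"); s=cam("side")
T=lambda X,Y:(175+(X+.5)/4.5-.5,135+(Y+.5)/4.5-.5)
P=lambda X,Y:(390+(X+.5)/11-.5,205+(Y+.5)/11-.5)
S=lambda X,Y:(225+(X+.5)/5.2-.5,135+(Y+.5)/5.2-.5)
tt=[(t,T(512,75),(75,48,61)),(t,T(687,55),(75,-48,61)),(t,T(722,340),(-75,-48,61)),(t,T(545,360),(-75,48,61)),
 (t,T(536,404),(-99.25,53,56)),(t,T(694,384),(-99.25,-28,56)),(t,T(731,379),(-99.25,-48,56))]
ts=[(s,S(372,305),(-75,48,62)),(s,S(615,207),(75,48,62)),(s,S(740,295),(75,-48,62)),(s,S(505,412),(-75,-48,62))]
lt=[(t,T(47,145),(79,52,19)),(t,T(239,151),(79,-52,10)),(t,T(226,438),(-79,-52,10)),(t,T(33,433),(-79,52,19)),
 (t,T(80,470),(-99.25,24,10)),(t,T(178,474),(-99.25,-24,10)),
 (t,T(64,285),(0,32,48)),(t,T(184,290),(0,-32,48))]
ls=[(s,S(90,130),(-79,52,19)),(s,S(340,65),(79,52,19)),(s,S(417,152),(79,-52,19)),(s,S(152,243),(-79,-52,0)),(s,S(231,72),(0,32,46)),(s,S(270,125),(0,-32,46))]
pt=[(t,P(68,146),(0,96.5,4)),(t,P(500,187),(0,0,4)),(t,P(703,202),(0,-46,6))]
for n,a,b,p0 in(("tray",tt,ts,(480,20,.1)),("lid",lt,ls,(430,280,0)),("pin",pt,[],(380,-200,-.05))):
    print(n); fit(a,p0)
    if b: fit(b,p0); fit(a+b,p0)
E
python3 m.py
```

```text
tray
[5.57938e+02 2.06050e+01 1.13000e-01] yawdeg 6.5
[[-0.6, 0.2], [0.5, -0.2], [0.6, -1.0], [-0.5, -0.5], [0.8, 0.2], [-0.4, 0.5], [-0.2, 0.5]]
[5.59867e+02 2.14360e+01 1.36000e-01] yawdeg 7.79
[[0.0, 0.4], [-0.0, -1.5], [1.4, -0.5], [-1.1, 0.6]]
[5.58218e+02 2.09080e+01 1.18000e-01] yawdeg 6.76
[[-0.9, 0.2], [0.3, -0.4], [0.6, -1.3], [-0.4, -0.6], [0.8, 0.1], [-0.3, 0.3], [-0.2, 0.3], [-0.5, 0.3], [0.1, -1.1], [1.1, 0.2], [-2.3, 0.8]]
lid
[ 5.17586e+02  2.83849e+02 -4.00000e-02] yawdeg -2.27
[[0.1, -0.3], [0.2, 0.2], [0.3, 0.1], [-0.0, -0.1], [1.6, 0.2], [-0.7, -0.0], [-0.5, 0.1], [-0.4, -0.2]]
[ 5.16313e+02  2.79132e+02 -5.20000e-02] yawdeg -3.0
[[-0.4, -0.8], [0.5, 0.0], [0.1, -0.1], [0.1, 1.3], [-0.5, -0.3], [0.2, 0.1]]
[ 5.17616e+02  2.83250e+02 -4.40000e-02] yawdeg -2.52
[[0.5, -0.4], [0.6, 0.2], [0.4, 0.2], [0.1, -0.2], [1.6, 0.2], [-0.6, -0.0], [-0.2, 0.0], [-0.1, -0.1], [-0.6, -1.5], [0.1, -0.8], [-0.1, -1.1], [0.2, 0.5], [-0.8, -1.0], [0.1, -0.7]]
pin
[ 4.58487e+02 -2.83932e+02 -9.80000e-02] yawdeg -5.61
[[0.3, 0.1], [-0.3, -0.2], [-0.0, 0.1]]
```

```bash
cat >> h.py <<'E'
def go(target,yawdeg):
    """dp (m) and rotvec (rad) in tool axes from measured pose to TCP target; yawdeg=direction of tool y (mod 180)"""
    o=get_obs(); M=R.from_euler("xyz",o["tcp_rot"]); a=np.radians(yawdeg)
    best=None
    for k in(0,np.pi):
        G=R.from_euler("xyz",[np.pi,0,a+k+np.pi/2]); rv=(M.inv()*G).as_rotvec()
        if best is None or np.linalg.norm(rv)<np.linalg.norm(best): best=rv
    print("t",round(o["time"],2),"pos",np.round(o["tool_pos"],1),"F",np.round(o["contact_force"],1),"w",round(o["grip_width"],1),"ff",round(o["finger_force"],1))
    print("dp",np.round(M.inv().apply(np.array(target)-o["tool_pos"])/1000,4).tolist(),"rot",np.round(best,3).tolist())
def pt(pose,L,z0=0):
    c,s=np.cos(pose[2]),np.sin(pose[2]); return np.array([pose[0]+c*L[0]-s*L[1],pose[1]+s*L[0]+c*L[1],z0+L[2]])
TRAY=(558.0,20.7,np.radians(6.6)); LID=(517.5,283.5,np.radians(-2.4)); PIN=(458.5,-283.9,np.radians(-5.6))
E
python3 -c "
from h import *
go((517.5,283.5,120),-2.4)"; nl -ba h.py | head -0
```

```text
t 0.3 pos [129.2 508.8 226.5] F [-0.   0.3  0. ] w 91.8 ff 0.0
dp [-0.4318, -0.1227, 0.1065] rot [-0.0, 0.0, 1.364]
```

```bash
python3 -m pendant '{"dp":[[-0.054,-0.0153,0.0133],[-0.108,-0.0307,0.0266],[-0.162,-0.046,0.04],[-0.216,-0.0614,0.0533],[-0.27,-0.0767,0.0666],[-0.324,-0.092,0.08],[-0.378,-0.1074,0.0932],[-0.4318,-0.1227,0.1065]],"rotation":[[0,0,0.17],[0,0,0.341],[0,0,0.511],[0,0,0.682],[0,0,0.852],[0,0,1.023],[0,0,1.193],[0,0,1.364]]}' 0.05; python3 -c "
from h import *
go((517.5,283.5,27),-2.4)"
```

```text
time: 1.3
tool_pos: [519.1, 282.5, 119.8]
tcp_rot: [3.141, -0.0, 1.523]
contact_force: [0.4, 0.3, -0.2]
grip_width: 50.2
finger_force: 0.0
t 1.3 pos [519.1 282.5 119.8] F [ 0.4  0.3 -0.2] w 50.2 ff 0.0
dp [0.0009, -0.0017, 0.0928] rot [0.0, -0.0, -0.006]
```

```bash
python3 -m pendant '{"dp":[[0.0005,-0.001,0.045],[0.0005,-0.001,0.083],[0.0005,-0.001,0.0928],[0.0005,-0.001,0.0928]],"rotation":[[0,0,0],[0,0,0],[0,0,0],[0,0,0]]}'; python3 -m pendant '{"dp":[[0,0,0],[0,0,0],[0,0,0],[0,0,0],[0,0,0],[0,0,0]],"rotation":[[0,0,0],[0,0,0],[0,0,0],[0,0,0],[0,0,0],[0,0,0]]}' 0.0
```

```text
time: 1.8
tool_pos: [516.7, 284.4, 27.6]
tcp_rot: [-3.141, -0.0, 1.529]
contact_force: [0.0, 0.1, 0.5]
grip_width: 49.9
finger_force: 0.0
time: 2.55
tool_pos: [517.0, 284.3, 27.8]
tcp_rot: [3.141, -0.0, 1.529]
contact_force: [1.2, 0.1, 2.6]
grip_width: 11.7
finger_force: 30.0
```

```bash
python3 -m pendant '{"dp":[[0,0,-0.005],[0,0,-0.02],[0,0,-0.06],[0,0,-0.1],[0,0,-0.12],[0,0,-0.12],[0,0,-0.12]],"rotation":[[0,0,0],[0,0,0],[0,0,0],[0,0,0],[0,0,0],[0,0,0],[0,0,0]]}'; python3 - <<'E'
from h import *
t=cam("top"); s=cam("side"); o=get_obs()
print(o["tool_pos"],np.degrees(o["tcp_rot"]))
b=pt(TRAY,(0,0,0)); 
a=crop(t,150,130,110,140,4,0); d=crop(s,200,60,180,140,4,0)
a=cv2.resize(a,(440,560)); 
cv2.imwrite("pics/l1.png",np.hstack([a[:520],cv2.resize(d,(360,280)).repeat(1,0)[:, :] if 0 else np.zeros((520,0,3),np.uint8)]))
cv2.imwrite("pics/l2.png",d)
go(pt(TRAY,(0,0,150)),6.6)
E
```

```text
time: 3.42
tool_pos: [515.6, 283.8, 146.3]
tcp_rot: [-3.139, 0.001, 1.529]
contact_force: [0.0, 0.0, -6.9]
grip_width: 11.1
finger_force: 30.0
[515.65518588 283.80516536 145.89285519] [-1.79835831e+02  6.90300073e-02  8.75964938e+01]
t 3.52 pos [515.7 283.8 145.9] F [ 0.6 -0.8 -6.9] w 11.6 ff 30.0
dp [-0.2611, 0.0533, -0.0039] rot [-0.003, 0.001, -0.157]
```

View pics/l1.png

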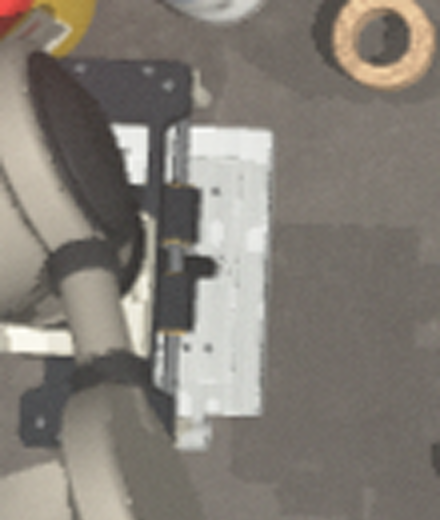

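The lid is level in the grip. In this 4x crop its right lower corners are at (272,131) and (262,415), and the right end of its knuckle is at (211,446). I'll compare that with the TCP.

```bash
python3 - <<'E'
from h import *
t=cam("top"); o=get_obs(); z0=o["tool_pos"][2]-27.8
T=lambda X,Y:(150+(X+.5)/4-.5,130+(Y+.5)/4-.5)
p=fit([(t,T(272,131),(79,-52,5)),(t,T(262,415),(-79,-52,5)),(t,T(211,447),(-99.25,-24,10))],(515,284,-.04),z0)
print(z0,o["tool_pos"],np.degrees(o["tcp_rot"][2])-90)
E
python3 -c "
import cv2;im=cv2.imread('pics/l2.png');print(im.shape)"
```

```text
[ 5.16205e+02  2.84050e+02 -2.60000e-02] yawdeg -1.47
[[0.0, -0.2], [0.3, -0.4], [-0.4, 0.7]]
118.21942562551907 [515.82922379 283.84570659 146.01942563] -2.408416542406556
(560, 720, 3)
```

```bash
python3 -c "
from h import *
t=cam('top'); print(ray(t,(311.6,180.7),63), ray(t,(311.6,180.7),60))"; python3 -m pendant '{"dp":[[-0.02,0.004,0],[-0.06,0.012,-0.001],[-0.11,0.022,-0.002],[-0.16,0.032,-0.003],[-0.21,0.042,-0.004],[-0.245,0.05,-0.004],[-0.2611,0.0533,-0.004],[-0.2611,0.0533,-0.004]],"rotation":[[0,0,-0.02],[0,0,-0.04],[0,0,-0.06],[0,0,-0.08],[0,0,-0.11],[0,0,-0.14],[0,0,-0.157],[0,0,-0.157]]}'; python3 -c "
from h import *
go(pt(TRAY,(0,0,105)),6.6)"
```

```text
[556.55086356  20.65535425  63.        ] [556.85108674  20.67727784  60.        ]
time: 4.62
tool_pos: [558.8, 19.9, 150.8]
tcp_rot: [-3.141, -0.0, 1.683]
contact_force: [-0.2, -0.3, -6.2]
grip_width: 11.9
finger_force: 30.0
t 4.62 pos [558.8  19.9 150.8] F [-0.2 -0.3 -6.2] w 11.9 ff 30.0
dp [0.0009, -0.0007, 0.0458] rot [-0.001, -0.0, -0.003]
```

```bash
python3 -m pendant '{"dp":[[0,-0.0005,0.02],[0.0005,-0.0005,0.042],[0.0005,-0.0005,0.0458],[0.0005,-0.0005,0.0458]],"rotation":[[0,0,-0.003],[0,0,-0.003],[0,0,-0.003],[0,0,-0.003]]}'; python3 - <<'E'
from h import *
t=cam("top"); s=cam("side")
a=crop(t,270,135,80,100,5,0); d=crop(s,275,145,100,100,5,0)
d=cv2.resize(d,(400,400)); a=a[:500]; z=np.zeros((500,400,3),np.uint8); z[:400]=d
cv2.imwrite("pics/h1.png",np.hstack([a,z])); go(pt(TRAY,(0,0,85)),6.6)
E
```

```text
time: 5.12
tool_pos: [558.4, 22.1, 105.8]
tcp_rot: [-3.142, -0.0, 1.689]
contact_force: [-0.1, -0.3, -6.6]
grip_width: 11.5
finger_force: 30.0
t 5.22 pos [558.9  21.8 106.5] F [ 1.5  0.9 -6.2] w 11.4 ff 30.0
dp [-0.001, -0.0011, 0.0215] rot [0.002, 0.0, 0.003]
```

View pics/h1.png

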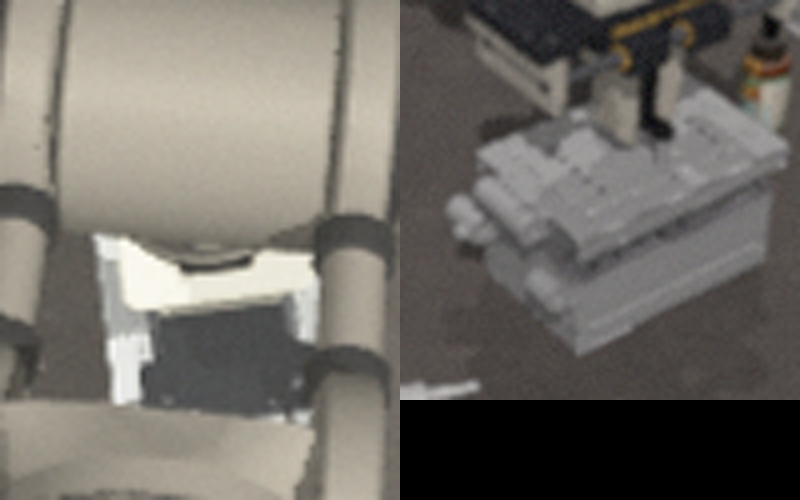

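The side view shows the lid level above the tray. In the crop (subtract 400 from x) the lid's near lower corner is at about (178,262), its right corner at about (388,150), and the tray's bottom corners at (178,353) and (366,255). The top view is blocked by the arm. I'll check the relative offset from the side view.

```bash
python3 - <<'E'
from h import *
s=cam("side"); o=get_obs(); LP=(o["tool_pos"][0],o["tool_pos"][1],np.radians(6.7)); z0=o["tool_pos"][2]-27.8
D=lambda P:(P-[275,145])*4
for L in((-75,-48,0),(75,-48,0),(-99.25,-48,56),(-90,53,56)): print("tray",L,D(proj(s,pt(TRAY,L))).round(0))
for L in((-79,-52,0),(-79,-52,17),(79,-52,0),(79,-52,19),(-79,52,19),(-90,-24,10)): print("lid",L,D(proj(s,pt(LP,L,z0))).round(0))
E
```

```text
tray (-75, -48, 0) [[175. 358.]]
tray (75, -48, 0) [[362. 263.]]
tray (-99.25, -48, 56) [[142. 303.]]
tray (-90, 53, 56) [[ 58. 207.]]
lid (-79, -52, 0) [[177. 261.]]
lid (-79, -52, 17) [[178. 238.]]
lid (79, -52, 0) [[384. 164.]]
lid (79, -52, 19) [[388. 139.]]
lid (-79, 52, 19) [[ 73. 144.]]
lid (-90, -24, 10) [[132. 229.]]
```

```bash
python3 - <<'E'
from h import *
from scipy.ndimage import map_coordinates as mc
t=cam("top"); g=cv2.imread("pics/top0.png").astype(float)[:,:,::-1].mean(2)
def prof(pose,z,fx,a,b,ax,rng):
    # profile along local axis 'ax' at offsets a, averaged over b
    out=[]
    for v in rng:
        L=[(v,w,z) if ax==0 else (w,v,z) for w in np.linspace(*b,60)]
        p=proj(t,np.array([pt(pose,l) for l in L])); out.append(mc(g,[p[:,1],p[:,0]],order=1).mean())
    return np.round(out).astype(int)
def show(n,pose,z,ax,c,b):
    r=np.arange(c-8,c+8.1,1); print(n,c,dict(zip(r.astype(int).tolist(),prof(pose,z,0,0,b,ax,r).tolist())))
for yd in(6.2,6.6,7.0):
    T=(558,20.7,np.radians(yd)); print("tray yaw",yd)
    for c in(48,-48): show("y",T,61,1,c,(-65,65))
    if yd==6.6:
        show("x",T,61,0,75,(-40,40)); show("x",T,61,0,-75,(-20,20))
        show("farK",T,56,1,53,(-96,-84)); show("farKin",T,56,1,28,(-96,-84)); show("entK",T,56,1,-48,(-96,-84)); show("entKin",T,56,1,-28,(-96,-84))
        show("kx",T,56,0,-99,(-46,-30)); show("kxfar",T,56,0,-99,(31,50))
Lp=(517,284,np.radians(-2.4))
show("lidx+",Lp,19,0,79,(-45,45)); show("lidx-",Lp,10,0,-99,(-20,20)); show("lidy+",Lp,19,1,52,(-70,70)); show("lidy-",Lp,5,1,-52,(-70,70))
E
```

```text
tray yaw 6.2
y 48 {40: 195, 41: 191, 42: 182, 43: 170, 44: 162, 45: 162, 46: 159, 47: 147, 48: 130, 49: 113, 50: 98, 51: 89, 52: 87, 53: 87, 54: 87, 55: 87, 56: 87}
y -48 {-56: 105, -55: 105, -54: 105, -53: 106, -52: 106, -51: 106, -50: 108, -49: 117, -48: 132, -47: 141, -46: 138, -45: 131, -44: 128, -43: 131, -42: 139, -41: 148, -40: 154}
tray yaw 6.6
y 48 {40: 195, 41: 191, 42: 182, 43: 169, 44: 160, 45: 162, 46: 160, 47: 147, 48: 130, 49: 113, 50: 98, 51: 89, 52: 87, 53: 87, 54: 87, 55: 87, 56: 87}
y -48 {-56: 105, -55: 105, -54: 105, -53: 106, -52: 106, -51: 105, -50: 107, -49: 116, -48: 133, -47: 143, -46: 138, -45: 130, -44: 127, -43: 130, -42: 138, -41: 148, -40: 154}
x 75 {67: 121, 68: 121, 69: 121, 70: 121, 71: 121, 72: 129, 73: 140, 74: 141, 75: 129, 76: 114, 77: 103, 78: 96, 79: 92, 80: 92, 81: 92, 82: 94, 83: 94}
x -75 {-83: 107, -82: 107, -81: 107, -80: 108, -79: 108, -78: 108, -77: 109, -76: 115, -75: 134, -74: 156, -73: 163, -72: 160, -71: 161, -70: 163, -69: 163, -68: 163, -67: 164}
farK 53 {45: 213, 46: 212, 47: 212, 48: 212, 49: 212, 50: 212, 51: 212, 52: 210, 53: 2
[... 1310 characters left out ...]
40: 154}
lidx+ 79 {71: 228, 72: 228, 73: 228, 74: 228, 75: 228, 76: 228, 77: 224, 78: 209, 79: 181, 80: 150, 81: 123, 82: 108, 83: 104, 84: 106, 85: 111, 86: 113, 87: 115}
lidx- -99 {-107: 121, -106: 121, -105: 121, -104: 121, -103: 119, -102: 117, -101: 115, -100: 115, -99: 126, -98: 147, -97: 167, -96: 183, -95: 199, -94: 208, -93: 215, -92: 219, -91: 221}
lidy+ 52 {44: 221, 45: 220, 46: 220, 47: 220, 48: 221, 49: 218, 50: 204, 51: 180, 52: 152, 53: 125, 54: 104, 55: 92, 56: 90, 57: 92, 58: 96, 59: 102, 60: 109}
lidy- -52 {-60: 114, -59: 112, -58: 110, -57: 109, -56: 108, -55: 108, -54: 112, -53: 120, -52: 130, -51: 145, -50: 169, -49: 195, -48: 212, -47: 221, -46: 225, -45: 227, -44: 227}
```

Edge profiles from the top view put the tray at (558, 20.7) and 6.6°, within about 1 mm. I'll lower the lid slowly.

```bash
python3 -m pendant '{"dp":[[-0.001,-0.001,0.005],[-0.001,-0.001,0.011],[-0.001,-0.001,0.015],[-0.001,-0.001,0.0165],[-0.001,-0.001,0.0165]],"rotation":[[0,0,0],[0,0,0],[0,0,0],[0,0,0],[0,0,0]]}'; python3 -c "
from h import *
go(pt(TRAY,(0,0,77)),6.6)"
```

```text
time: 5.95
tool_pos: [557.4, 20.4, 89.0]
tcp_rot: [-3.141, -0.0, 1.689]
contact_force: [-0.2, -0.0, -6.8]
grip_width: 11.4
finger_force: 30.0
t 5.95 pos [557.4  20.4  89. ] F [-0.2 -0.  -6.8] w 11.4 ff 30.0
dp [0.0002, 0.0006, 0.012] rot [-0.0, -0.0, 0.003]
```

```bash
python3 -m pendant '{"dp":[[0,0.0005,0.003],[0,0.0005,0.006],[0,0.0005,0.008],[0,0.0005,0.008]],"rotation":[[0,0,0],[0,0,0],[0,0,0],[0,0,0]]}';  python3 -m pendant '{"dp":[[0,0,0.0015],[0,0,0.003],[0,0,0.0045],[0,0,0.0045]],"rotation":[[0,0,0],[0,0,0],[0,0,0],[0,0,0]]}'
```

```text
time: 6.45
tool_pos: [557.8, 20.4, 80.9]
tcp_rot: [-3.141, -0.0, 1.689]
contact_force: [1.0, -0.2, -6.2]
grip_width: 11.4
finger_force: 30.0
time: 6.95
tool_pos: [558.0, 20.4, 77.0]
tcp_rot: [3.141, 0.0, 1.689]
contact_force: [0.1, 0.5, -1.5]
grip_width: 11.6
finger_force: 30.0
```

```bash
python3 -m pendant '{"dp":[[0,0,0.0003],[0,0,0.0003],[0,0,0.0003],[0,0,-0.01],[0,0,-0.04],[0,0,-0.09],[0,0,-0.12],[0,0,-0.12]],"rotation":[[0,0,0],[0,0,0],[0,0,0],[0,0,0],[0,0,0],[0,0,0],[0,0,0],[0,0,0]]}' 0.04; python3 -c "
from h import *
go(pt(PIN,(0,-25,130)),-5.6)
go(pt(PIN,(0,-25,1.5)),-5.6); print(pt(PIN,(0,-25,0)))"
```

```text
time: 7.95
tool_pos: [559.4, 20.3, 200.0]
tcp_rot: [3.135, 0.001, 1.689]
contact_force: [0.1, -0.2, 0.0]
grip_width: 40.1
finger_force: 0.0
t 7.95 pos [559.4  20.3 200. ] F [ 0.1 -0.2  0. ] w 40.1 ff 0.0
dp [-0.3146, -0.1419, 0.0695] rot [0.007, 0.001, 0.216]
t 7.95 pos [559.4  20.3 200. ] F [ 0.1 -0.2  0. ] w 40.1 ff 0.0
dp [-0.3144, -0.1427, 0.198] rot [0.007, 0.001, 0.216]
[ 456.06042751 -308.780685      0.        ]
```

```bash
python3 -m pendant '{"dp":[[-0.025,-0.011,0],[-0.07,-0.031,0.005],[-0.12,-0.054,0.015],[-0.17,-0.077,0.027],[-0.22,-0.1,0.04],[-0.27,-0.122,0.055],[-0.3144,-0.142,0.069],[-0.3144,-0.142,0.069]],"rotation":[[0,0,0.03],[0,0,0.06],[0,0,0.09],[0,0,0.12],[0,0,0.15],[0,0,0.18],[0,0,0.216],[0,0,0.216]]}' 0.04;  python3 - <<'E'
from h import *
go(pt(PIN,(0,-25,1.5)),-5.6)
t=cam("top"); s=cam("side")
a=crop(t,270,130,100,100,5,0)[:500,:400]; d=crop(s,275,145,100,100,4,0); z=np.zeros((500,400,3),np.uint8); z[:400]=d
cv2.imwrite("pics/lidon.png",np.hstack([a,z]))
E
```

```text
time: 8.95
tool_pos: [451.8, -310.6, 125.5]
tcp_rot: [-3.139, -0.002, 1.468]
contact_force: [1.9, 1.2, -0.6]
grip_width: 40.0
finger_force: 0.0
t 8.95 pos [ 451.8 -310.6  125.5] F [ 1.9  1.2 -0.6] w 40.0 ff 0.0
dp [0.002, 0.0044, 0.124] rot [-0.003, -0.002, -0.005]
```

View pics/lidon.png

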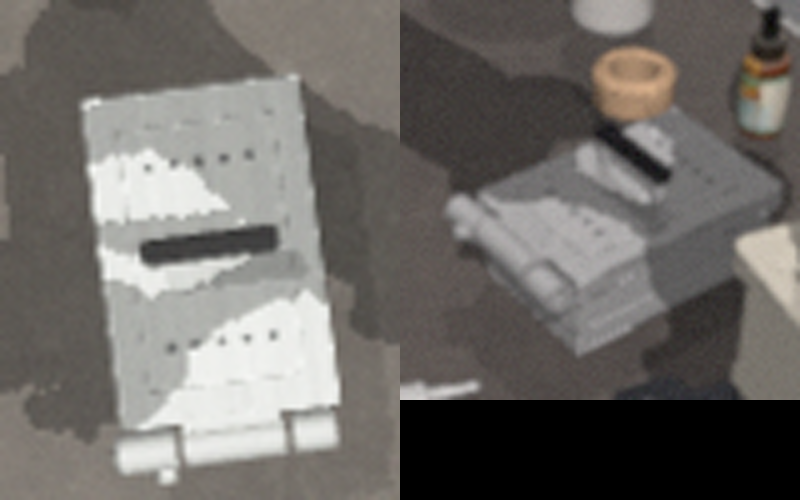

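The lid is on. In the crop its knuckle spans about (185..287, 440), between the far knuckle (117..178) and the entry knuckle (292..338), with even gaps. Next is the pin.

```bash
python3 -m pendant '{"dp":[[0,0,0.03],[0,0,0.08],[0,0,0.1],[0,0,0.1]],"rotation":[[0,0,0],[0,0,0],[0,0,0],[0,0,0]]}'; python3 -c "
from h import *
go(pt(PIN,(0,-25,2)),-5.6)"
```

```text
time: 9.55
tool_pos: [453.7, -306.3, 26.5]
tcp_rot: [-3.139, -0.002, 1.475]
contact_force: [0.1, -0.9, 0.8]
grip_width: 40.0
finger_force: 0.0
t 9.55 pos [ 453.7 -306.3   26.5] F [ 0.1 -0.9  0.8] w 40.0 ff 0.0
dp [-0.0023, 0.0026, 0.0245] rot [-0.003, -0.002, 0.002]
```

```bash
python3 -m pendant '{"dp":[[-0.0023,0.0026,0.01],[-0.0023,0.0026,0.02],[-0.0023,0.0026,0.0238],[-0.0023,0.0026,0.0238],[-0.0023,0.0026,0.0238]],"rotation":[[-0.003,-0.002,0.002],[-0.003,-0.002,0.002],[-0.003,-0.002,0.002],[-0.003,-0.002,0.002],[-0.003,-0.002,0.002]]}'; python3 -m pendant '{"dp":[[0,0,0],[0,0,0],[0,0,0],[0,0,0],[0,0,0],[0,0,0]],"rotation":[[0,0,0],[0,0,0],[0,0,0],[0,0,0],[0,0,0],[0,0,0]]}' 0.0;python3 -c "
from h import *
go(pt(PIN,(0,-25,2)),-5.6)"
```

```text
time: 10.18
tool_pos: [456.4, -311.2, 4.0]
tcp_rot: [3.138, 0.002, 1.471]
contact_force: [-0.0, 0.6, -1.1]
grip_width: 40.4
finger_force: 0.0
time: 10.92
tool_pos: [456.3, -311.1, 3.9]
tcp_rot: [3.139, 0.002, 1.471]
contact_force: [-0.5, 0.3, 1.7]
grip_width: 15.0
finger_force: 30.0
t 10.93 pos [ 456.3 -311.1    3.9] F [-0.5  0.3  1.7] w 15.0 ff 30.0
dp [0.0022, -0.0005, 0.0019] rot [0.003, 0.002, -0.002]
```

```bash
python3 -m pendant '{"dp":[[0,0,0],[0,0,0],[0.002,0,0.001],[0.002,0,0.0025],[0.002,0,0.0025]],"rotation":[[0,0,0],[0,0,0],[0,0,0],[0,0,0],[0,0,0]]}' 0.03; python3 -m pendant '{"dp":[[0,0,0],[0,0,0],[0,0,0],[0,0,0],[0,0,0]],"rotation":[[0,0,0],[0,0,0],[0,0,0],[0,0,0],[0,0,0]]}' 0.0; python3 -m pendant '{"dp":[[0,0,-0.004],[0,0,-0.02],[0,0,-0.06],[0,0,-0.1],[0,0,-0.11],[0,0,-0.11]],"rotation":[[0,0,0],[0,0,0],[0,0,0],[0,0,0],[0,0,0],[0,0,0]]}';python3 - <<'E'
from h import *
go(pt(PIN,(0,-25,2)),-5.6)
t=cam("top"); s=cam("side")
a=crop(t,380,190,80,50,5,0); d=crop(s,310,225,80,100,5,0); z=np.zeros((500,400,3),np.uint8); z[:250]=a
cv2.imwrite("pics/pin1.png",np.hstack([z,d]))
E
```

```text
time: 11.55
tool_pos: [456.4, -308.9, 1.1]
tcp_rot: [3.139, 0.002, 1.471]
contact_force: [0.3, 0.1, 0.2]
grip_width: 30.0
finger_force: 0.0
time: 12.18
tool_pos: [456.5, -309.1, 1.3]
tcp_rot: [3.138, 0.002, 1.471]
contact_force: [-0.5, -0.7, -0.8]
grip_width: 15.4
finger_force: 30.0
time: 12.92
tool_pos: [456.3, -308.9, 112.0]
tcp_rot: [3.137, 0.003, 1.471]
contact_force: [-0.1, 0.2, -1.5]
grip_width: 15.5
finger_force: 30.0
t 12.93 pos [ 456.3 -308.9  112. ] F [-0.1  0.2 -1.5] w 15.5 ff 30.0
dp [0.0004, -0.0007, 0.11] rot [0.004, 0.003, -0.002]
```

View pics/pin1.png

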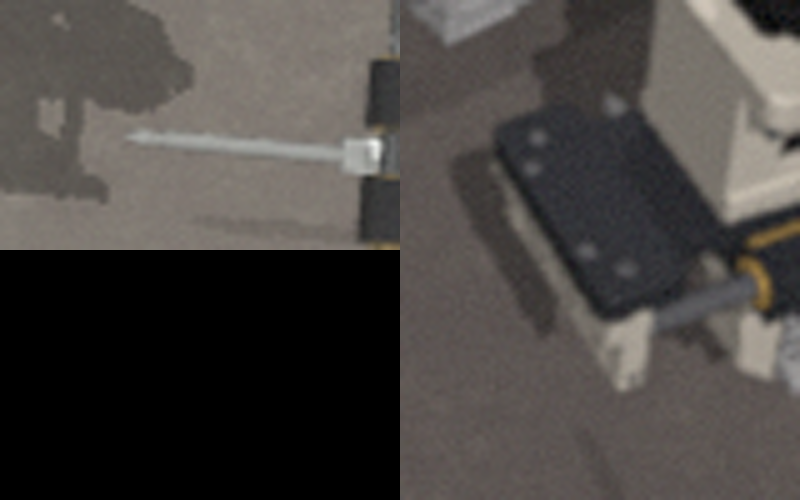

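The pin is held. In the 5x top crop the nose is at (127,136) and the shoulder at (343,152). I'll put the pin in the tool frame and work out the approach.

```bash
python3 - <<'E'
from h import *
t=cam("top"); o=get_obs()
C=lambda X,Y:(380+(X+.5)/5-.5,190+(Y+.5)/5-.5)
z=o["tool_pos"][2]+2.7
n=ray(t,C(127,136),z); s=ray(t,C(343,152.5),z); print(n,s,np.linalg.norm(n-s), np.degrees(np.arctan2(-(n-s)[0],(n-s)[1])), "toolyaw",np.degrees(o["tcp_rot"][2])-90)
M=R.from_euler("xyz",o["tcp_rot"]).inv(); print(M.apply(n-o["tool_pos"]),M.apply(s-o["tool_pos"]))
# approach: nose 20 mm before mouth; shoulder at local y=-48-116.5 ; TCP 25 behind
tgt=pt(TRAY,(-90,-48-116.5-25,56-2.7)); print(tgt,pt(TRAY,(-90,-48-25,53.3)))
go(tgt+[0,0,40],6.6)
E
```

```text
[ 468.42917189 -188.80412759  112.62397204] [ 460.20697824 -285.67206196  112.62397204] 97.21625984219833 -4.851662148803877 toolyaw -5.731222920040835
[120.0492799    0.96437777  -2.73025094] [22.84447809  2.45668737 -2.70389541]
[ 490.37704111 -177.88848263   53.3       ] [476.98686308 -62.16055543  53.3       ]
t 13.07 pos [ 455.5 -308.2  109.9] F [-0.5  0.4  0.4] w 15.6 ff 30.0
dp [0.1331, 0.0217, 0.0166] rot [0.001, 0.0, -0.215]
```

```bash
python3 -m pendant '{"dp":[[0.02,0.003,0.003],[0.06,0.01,0.008],[0.1,0.017,0.012],[0.125,0.021,0.016],[0.1331,0.0217,0.0166],[0.1331,0.0217,0.0166]],"rotation":[[0,0,-0.05],[0,0,-0.1],[0,0,-0.15],[0,0,-0.19],[0,0,-0.215],[0,0,-0.215]]}'; python3 -c "
from h import *
go(pt(TRAY,(-90,-189.5,53.3)),6.6)"
```

```text
time: 13.82
tool_pos: [491.0, -178.0, 94.1]
tcp_rot: [3.14, 0.002, 1.687]
contact_force: [0.3, -0.5, -0.4]
grip_width: 15.0
finger_force: 30.0
t 13.82 pos [ 491.  -178.    94.1] F [ 0.3 -0.5 -0.4] w 15.0 ff 30.0
dp [0.0003, -0.0007, 0.0408] rot [0.002, 0.002, 0.001]
```

```bash
python3 -m pendant '{"dp":[[0,-0.0007,0.015],[0,-0.0007,0.033],[0,-0.0007,0.0408],[0,-0.0007,0.0408],[0,-0.0007,0.0408]],"rotation":[[0.002,0.002,0],[0.002,0.002,0],[0.002,0.002,0],[0.002,0.002,0],[0.002,0.002,0]]}'; python3 - <<'E'
from h import *
go(pt(TRAY,(-90,-189.5,53.3)),6.6)
t=cam("top"); s=cam("side")
a=crop(t,320,195,80,50,5,0); d=crop(s,285,165,80,100,5,0); z=np.zeros((500,400,3),np.uint8); z[:250]=a
cv2.imwrite("pics/pin2.png",np.hstack([z,d]))
E
```

```text
time: 14.45
tool_pos: [490.8, -179.1, 54.0]
tcp_rot: [3.14, 0.001, 1.685]
contact_force: [-0.1, -0.3, -0.9]
grip_width: 15.5
finger_force: 30.0
t 14.45 pos [ 490.8 -179.1   54. ] F [-0.1 -0.3 -0.9] w 15.5 ff 30.0
dp [0.0013, -0.0003, 0.0007] rot [0.001, 0.001, -0.001]
```

View pics/pin2.png

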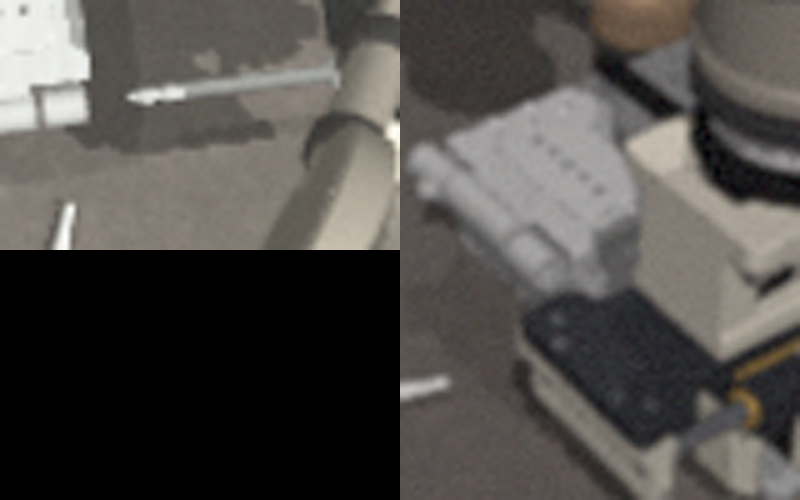

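The nose is at (128,97), about 38 px short of the entry knuckle, whose end is at about (90,104). The line may be 1–2 mm off, so I'll measure it with edge profiles.

```bash
python3 - <<'E'
from h import *
from scipy.ndimage import map_coordinates as mc
t=cam("top"); g=t["pixels"].astype(float).mean(2)
def show(n,ys,r):
    v=[]
    for x in r:
        p=proj(t,np.array([pt(TRAY,(x,y,56)) for y in ys])); v.append(mc(g,[p[:,1],p[:,0]],order=1).mean())
    print(n,dict(zip((r).tolist(),np.round(v).astype(int).tolist())))
r=np.arange(-108,-72,1.5)
show("entry",np.linspace(-46,-32,20),r); show("lidK",np.linspace(-20,20,20),r)
for a,b in((-162,-150),(-140,-125),(-115,-100),(-95,-82),(-78,-72)): show(f"pin{a}",np.linspace(a,b,15),np.arange(-100,-80,1.))
E
```

```text
entry {-108.0: 107, -106.5: 104, -105.0: 103, -103.5: 100, -102.0: 96, -100.5: 99, -99.0: 127, -97.5: 171, -96.0: 200, -94.5: 218, -93.0: 226, -91.5: 230, -90.0: 232, -88.5: 230, -87.0: 223, -85.5: 212, -84.0: 193, -82.5: 170, -81.0: 150, -79.5: 162, -78.0: 199, -76.5: 226, -75.0: 233, -73.5: 234}
lidK {-108.0: 114, -106.5: 114, -105.0: 114, -103.5: 114, -102.0: 113, -100.5: 119, -99.0: 144, -97.5: 179, -96.0: 205, -94.5: 220, -93.0: 227, -91.5: 231, -90.0: 233, -88.5: 229, -87.0: 222, -85.5: 211, -84.0: 208, -82.5: 219, -81.0: 230, -79.5: 234, -78.0: 235, -76.5: 234, -75.0: 233, -73.5: 234}
pin-162 {-100.0: 129, -99.0: 129, -98.0: 128, -97.0: 127, -96.0: 127, -95.0: 126, -94.0: 127, -93.0: 130, -92.0: 140, -91.0: 151, -90.0: 159, -89.0: 162, -88.0: 161, -87.0: 152, -86.0: 140, -85.0: 132, -84.0: 130, -83.0: 129, -82.0: 128, -81.0: 127}
pin-140 {-100.0: 124, -99.0: 125, -98.0: 125, -97.0: 125, -96.0: 124, -95.0: 122, -94.0: 123, -93.0: 129, -92.0: 139, -91.0: 150, -90.0: 159, -89.0: 163, -88.0: 162, -87.0: 155, -86.0: 143, -85.0: 133, -84.0: 125, -83.0: 117, -82.0: 110, -81.0: 103}
pin-115 {-100.0: 90, -99.0: 90, -98.0: 91, -97.0: 91, -96.0: 91, -95.0: 93, -94.0: 99, -93.0: 114, -92.0: 132, -91.0: 147, -90.0: 158, -89.0: 164, -88.0: 161, -87.0: 152, -86.0: 134, -85.0: 116, -84.0: 106, -83.0: 103, -82.0: 101, -81.0: 104}
pin-95 {-100.0: 90, -99.0: 90, -98.0: 91, -97.0: 91, -96.0: 92, -95.0: 95, -94.0: 107, -93.0: 140, -92.0: 179, -91.0: 201, -90.0: 208, -89.0: 206, -88.0: 190, -87.0: 169, -86.0: 142, -85.0: 118, -84.0: 103, -83.0: 96, -82.0: 92, -81.0: 92}
pin-78 {-100.0: 85, -99.0: 85, -98.0: 84, -97.0: 83, -96.0: 85, -95.0: 87, -94.0: 111, -93.0: 140, -92.0: 163, -91.0: 185, -90.0: 207, -89.0: 199, -88.0: 183, -87.0: 159, -86.0: 131, -85.0: 107, -84.0: 96, -83.0: 87, -82.0: 85, -81.0: 85}
```

```bash
python3 -m pendant '{"dp":[[0.005,-0.0008,0.0007],[0.012,-0.0008,0.0007],[0.02,-0.0008,0.0007],[0.026,-0.0008,0.0007],[0.03,-0.0008,0.0007],[0.033,-0.0008,0.0007],[0.033,-0.0008,0.0007]],"rotation":[[0,0,0],[0,0,0],[0,0,0],[0,0,0],[0,0,0],[0,0,0],[0,0,0]]}'; python3 -c "
from h import *
go(pt(TRAY,(-90.6,-73,53.3)),6.6)"
```

```text
time: 15.48
tool_pos: [486.0, -145.8, 53.0]
tcp_rot: [3.141, 0.0, 1.686]
contact_force: [1.4, 0.8, -0.5]
grip_width: 15.5
finger_force: 30.0
t 15.47 pos [ 486.  -145.8   53. ] F [ 1.4  0.8 -0.5] w 15.5 ff 30.0
dp [0.0842, 0.0, -0.0003] rot [0.001, 0.0, -0.0]
```

```bash
python3 -m pendant '{"dp":[[0.003,0,0],[0.006,0,0],[0.008,0,0],[0.01,0,0],[0.012,0,0],[0.014,0,0],[0.016,0,0],[0.016,0,0]],"rotation":[[0,0,0],[0,0,0],[0,0,0],[0,0,0],[0,0,0],[0,0,0],[0,0,0],[0,0,0]]}'; python3 -m pendant '{"dp":[[0.002,0,0],[0.004,0,0],[0.006,0,0],[0.006,0,0]],"rotation":[[0,0,0],[0,0,0],[0,0,0],[0,0,0]]}'
```

```text
time: 16.48
tool_pos: [484.1, -130.0, 53.0]
tcp_rot: [3.141, 0.0, 1.686]
contact_force: [1.0, 1.1, -0.8]
grip_width: 15.9
finger_force: 30.0
time: 16.98
tool_pos: [483.7, -124.4, 53.1]
tcp_rot: [3.14, 0.001, 1.686]
contact_force: [2.0, -4.6, -0.5]
grip_width: 15.6
finger_force: 30.0
```

```bash
python3 -m pendant '{"dp":[[0.002,0,0],[0.004,0,0],[0.006,0,0],[0.006,0,0]],"rotation":[[0,0,0],[0,0,0],[0,0,0],[0,0,0]]}'; python3 -m pendant '{"dp":[[0.002,0,0],[0.004,0,0],[0.006,0,0],[0.008,0,0]],"rotation":[[0,0,0],[0,0,0],[0,0,0],[0,0,0]]}';python3 -c "
from h import *
go(pt(TRAY,(-90.6,-73,53.3)),6.6)"
```

```text
time: 17.48
tool_pos: [483.0, -118.6, 53.1]
tcp_rot: [3.14, 0.001, 1.686]
contact_force: [1.6, -5.7, -0.3]
grip_width: 15.2
finger_force: 30.0
time: 17.98
tool_pos: [482.4, -111.2, 53.2]
tcp_rot: [3.14, 0.002, 1.686]
contact_force: [1.3, -8.2, -0.6]
grip_width: 15.5
finger_force: 30.0
t 17.98 pos [ 482.4 -111.2   53.2] F [ 1.3 -8.2 -0.6] w 15.5 ff 30.0
dp [0.0493, -0.0004, -0.0002] rot [0.002, 0.002, -0.0]
```

```bash
python3 -m pendant '{"dp":[[0.002,0,0],[0.004,0,0],[0.006,0,0],[0.008,0,0],[0.01,0,0],[0.012,0,0],[0.012,0,0]],"rotation":[[0,0,0],[0,0,0],[0,0,0],[0,0,0],[0,0,0],[0,0,0],[0,0,0]]}'; python3 -m pendant '{"dp":[[0.002,0,0],[0.004,0,0],[0.006,0,0],[0.008,0,0],[0.01,0,0],[0.012,0,0],[0.012,0,0]],"rotation":[[0,0,0],[0,0,0],[0,0,0],[0,0,0],[0,0,0],[0,0,0],[0,0,0]]}';python3 -c "
from h import *
go(pt(TRAY,(-90.6,-73,53.3)),6.6)"
```

```text
time: 18.85
tool_pos: [481.0, -99.0, 53.2]
tcp_rot: [3.14, 0.002, 1.686]
contact_force: [1.3, -6.2, -0.5]
grip_width: 15.6
finger_force: 30.0
time: 19.73
tool_pos: [479.6, -86.9, 53.2]
tcp_rot: [3.14, 0.002, 1.686]
contact_force: [2.6, -5.6, 0.0]
grip_width: 15.5
finger_force: 30.0
t 19.73 pos [479.6 -86.9  53.2] F [ 2.6 -5.6  0. ] w 15.5 ff 30.0
dp [0.0249, -0.0004, -0.0001] rot [0.002, 0.002, -0.0]
```

Going well. I'll continue in small steps into the far knuckle and the ball.

```bash
python3 -m pendant '{"dp":[[0.002,0,0],[0.004,0,0],[0.006,0,0],[0.008,0,0],[0.008,0,0]],"rotation":[[0,0,0],[0,0,0],[0,0,0],[0,0,0],[0,0,0]]}'; python3 -m pendant '{"dp":[[0.001,0,0],[0.002,0,0],[0.003,0,0],[0.004,0,0]],"rotation":[[0,0,0],[0,0,0],[0,0,0],[0,0,0]]}';python3 -c "
from h import *
go(pt(TRAY,(-90.6,-73,53.3)),6.6)"
```

```text
time: 20.35
tool_pos: [478.7, -78.9, 53.2]
tcp_rot: [3.14, 0.002, 1.686]
contact_force: [2.7, -5.4, 0.3]
grip_width: 15.3
finger_force: 30.0
time: 20.85
tool_pos: [478.4, -75.4, 53.4]
tcp_rot: [3.14, 0.002, 1.686]
contact_force: [1.0, -7.7, 2.3]
grip_width: 15.1
finger_force: 30.0
t 20.85 pos [478.4 -75.4  53.4] F [ 1.  -7.7  2.3] w 15.1 ff 30.0
dp [0.0133, -0.0005, 0.0] rot [0.002, 0.002, 0.0]
```

```bash
for i in 1 2 3; do python3 -m pendant '{"dp":[[0.001,0,0],[0.002,0,0],[0.002,0,0]],"rotation":[[0,0,0],[0,0,0],[0,0,0]]}' | grep -E "tool_pos|contact"; done
```

```text
tool_pos: [478.2, -73.4, 53.5]
contact_force: [0.8, -7.7, 3.2]
tool_pos: [478.2, -71.9, 53.6]
contact_force: [1.1, -9.2, 3.0]
tool_pos: [478.1, -70.2, 53.7]
contact_force: [1.0, -10.7, 3.6]
```

```bash
for i in 1 2 3; do python3 -m pendant '{"dp":[[0.001,0,0],[0.0015,0,0],[0.0015,0,0]],"rotation":[[0,0,0],[0,0,0],[0,0,0]]}' | grep -E "tool_pos|contact"; done
```

```text
tool_pos: [478.0, -69.2, 53.8]
contact_force: [2.1, -13.5, 2.9]
tool_pos: [478.0, -68.0, 53.8]
contact_force: [1.3, -14.9, 3.6]
tool_pos: [477.3, -65.1, 53.6]
contact_force: [0.3, -7.8, 4.9]
```

```bash
for i in 1 2 3; do python3 -m pendant '{"dp":[[0.0007,0,0],[0.0013,0,0],[0.0013,0,0]],"rotation":[[0,0,0],[0,0,0],[0,0,0]]}' | grep -E "tool_pos|contact"; done
```

```text
tool_pos: [477.2, -63.8, 53.6]
contact_force: [1.2, -8.7, 3.6]
tool_pos: [477.2, -63.1, 53.7]
contact_force: [0.9, -10.8, 3.4]
tool_pos: [477.2, -63.0, 53.7]
contact_force: [1.0, -15.9, 1.7]
```

```bash
for i in 1 2; do python3 -m pendant '{"dp":[[0.0005,0,0],[0.001,0,0],[0.001,0,0]],"rotation":[[0,0,0],[0,0,0],[0,0,0]]}' | grep -E "tool_pos|contact|grip"; done; python3 - <<'E'
from h import *
t=cam("top"); s=cam("side")
a=crop(t,300,190,80,60,5,0); d=crop(s,285,165,80,100,5,0); z=np.zeros((500,400,3),np.uint8); z[:300]=a
cv2.imwrite("pics/home.png",np.hstack([z,d]))
E
```

```text
tool_pos: [477.3, -62.9, 53.7]
contact_force: [0.5, -20.8, 1.2]
grip_width: 15.5
tool_pos: [477.2, -62.8, 53.7]
contact_force: [-0.5, -26.1, 0.7]
grip_width: 15.8
```

It stalls firmly at the expected home position, after the ball dropped in. I'll relax the load, open the fingers slightly and retreat upwards.

```bash
python3 -m pendant '{"dp":[[-0.002,0,0],[-0.0035,0,0],[-0.0035,0,0]],"rotation":[[0,0,0],[0,0,0],[0,0,0]]}'; python3 -m pendant '{"dp":[[0,0,0],[0,0,0],[0,0,0],[0,0,0]],"rotation":[[0,0,0],[0,0,0],[0,0,0],[0,0,0]]}' 0.03;  python3 -m pendant '{"dp":[[0,0,-0.01],[-0.01,0,-0.04],[-0.04,0,-0.09],[-0.09,0,-0.12],[-0.15,0,-0.13],[-0.2,0,-0.13],[-0.25,0,-0.13],[-0.25,0,-0.13]],"rotation":[[0,0,0],[0,0,0],[0,0,0],[0,0,0],[0,0,0],[0,0,0],[0,0,0],[0,0,0]]}'
python3 - <<'E'
from h import *
from scipy.ndimage import map_coordinates as mc
t=cam("top"); g=t["pixels"].astype(float).mean(2)
cv2.imwrite("pics/end.png",t["pixels"][:,:,::-1])
def show(n,ax,c,fixed,z):
    v=[]
    for u in c:
        p=proj(t,np.array([pt(TRAY,((u,w,z) if ax==0 else (w,u,z))) for w in fixed])); v.append(mc(g,[p[:,1],p[:,0]],order=1).mean())
    print(n,dict(zip(np.round(c).astype(int).tolist(),np.round(v).astype(int).tolist())))
show("along pin",1,np.arange(-106,-20,2.),np.linspace(-92,-88,5),58)
show("beside (handle half-width 5-7)",1,np.arange(-106,-40,2.),np.linspace(-84.5,-83,4),58)
show("lid x+",0,np.arange(70,86,1.),np.linspace(-40,40,40),64)
show("lid y+",1,np.arange(44,60,1.),np.linspace(-60,60,40),64)
show("lid y-",1,np.arange(-60,-44,1.),np.linspace(-60,60,40),64)
E
```

```text
time: 25.45
tool_pos: [477.2, -63.1, 53.6]
tcp_rot: [3.139, 0.003, 1.686]
contact_force: [1.5, -8.0, 3.2]
grip_width: 15.1
finger_force: 30.0
time: 25.95
tool_pos: [476.0, -61.4, 52.8]
tcp_rot: [3.142, 0.0, 1.686]
contact_force: [0.1, 0.0, -0.5]
grip_width: 29.7
finger_force: 0.0
time: 26.95
tool_pos: [504.5, -313.2, 183.2]
tcp_rot: [3.141, 0.002, 1.682]
contact_force: [0.3, 0.7, 0.4]
grip_width: 29.9
finger_force: 0.0
along pin {-106: 125, -104: 124, -102: 125, -100: 124, -98: 124, -96: 152, -94: 201, -92: 229, -90: 234, -88: 223, -86: 209, -84: 214, -82: 211, -80: 203, -78: 219, -76: 201, -74: 216, -72: 212, -70: 211, -68: 220, -66: 205, -64: 223, -62: 210, -60: 216, -58: 229, -56: 235, -54: 235, -52: 235, -50: 213, -48: 214, -46: 225, -44: 230, -42: 230, -40: 230, -38: 231, -36: 231, -34: 231, -32: 229, -30: 215, -28: 169, -26: 189, -24: 217, -22: 228}
beside (handle half-width 5-7) {-106: 125, -104: 126, -102: 125, -100: 123, -98: 125, -96: 130, -94: 190, -92: 223, -90: 223, -88: 216, -86: 204, -84: 217, -82: 216, -80: 222, -78: 227, -76: 224, -74: 223, -72: 214, -70: 212, -68: 209, -66: 212, -64: 223, -62: 219, -60: 227, -58: 235, -56: 234, -54: 228, -52: 219, -50: 203, -48: 192, -46: 189, -44: 191, -42: 192}
lid x+ {70: 197, 71: 198, 72: 198, 73: 200, 74: 201, 75: 202, 76: 202, 77: 197, 78: 180, 79: 152, 80: 127, 81: 108, 82: 95, 83: 90, 84: 90, 85: 90}
lid y+ {44: 206, 45: 205, 46: 204, 47: 203, 48: 203, 49: 203, 50: 195, 51: 175, 52: 151, 53: 126, 54: 106, 55: 95, 56: 92, 57: 92, 58: 92, 59: 92}
lid y- {-60: 101, -59: 101, -58: 101, -57: 101, -56: 101, -55: 101, -54: 107, -53: 129, -52: 164, -51: 196, -50: 212, -49: 220, -48: 224, -47: 225, -46: 225, -45: 224}
```

The handle's far end is at y = -95. The knuckle's end reads -49, so that is home, and no gap shows at the shoulder. The lid is square and closed, so I'll hand in.

```bash
python3 -c "
from plant import workorder; print(workorder.close_job())"
```

```text
the job is handed in; nothing more can be done
None
```

The lid is back on and closed, the hinge pin is through all three knuckles with its shoulder home (highest push read about 26 N), and the job was handed in at about 27 s.

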